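Ratchet the vise's swivel lock loose

TASK

Free the bench vise's swivel: the ratchet sitting on its lock bolt is still set for tightening, so first flip the little reversing lever fully over to the loosening side, without tightening the bolt any further. Then work the handle back and forth to unscrew the bolt (anticlockwise seen from above) until you feel it come up firmly against its keeper ring, and stop there: do not force the handle, and go gently on the small lever. Let go with the lever still on the loosening side, and leave the other things on the bench where they are.

Things in the scene. Friction and masses are not known exactly. Their poses are not given: they have to be found in the camera images.
- vise: Cast-iron bench vise, 100 mm jaws, bolted to the bench; origin on the bench under the centre of its round base (radius 90 mm), z up. Its own -x points to the screw and tommy bar (197 mm out), +x to the anvil (121 mm out). Highest: jaw plates, 124 mm up. On its own -y side (robot's right) an ear holds the lock bolt between two cast webs, 86 mm high, 92 mm apart, ending 125 mm from the origin along -y.
- lock_bolt_axis (a point): Point on the upright axis about which bolt, socket and ratchet turn, 83.5 mm up (middle of the handle's height), 90 mm from the vise's origin along its own -y. The bolt drags stiffly all the way: 1.2 N m, about 9 N square on the middle of the grip (5 to 8 N while held still, up to 17 N in jerks while moving).
- socket_mark (a point): Small pin hole in the socket's side, 16.5 mm from the bolt's axis, 58 mm up; turns with the bolt, hidden from straight above. The keeper ring stops the bolt 85 to 120 degrees on from the start, in the loosening direction: mostly more than one swing. It is not marked: there the push at the middle of the grip, held still, climbs past 10 N within 3 to 10 mm.
- ratchet (a joint): Handle's angle about the bolt (rad): 0 along the vise's own -y, growing anticlockwise from above (the loosening swing, towards the vise's +x). At -0.85 and +0.85 its neck meets the webs: a hard stop too, but not the keeper. 24 teeth: after a reversal up to 0.5 rad is idle before the pawl bites. The idle way it clicks round with 1 to 2 N at the grip.
- grip_middle (a point): Middle of the ratchet's black rubber grip, 140 mm from the bolt's axis, 83.5 mm up: a level bar 104 mm long, 24 mm wide, 20 mm high (73.5 to 93.5 mm up), from 86 to 190 mm from the axis. The steel neck inside it is 14 mm wide. The ratchet only turns level and does not come off the bolt. It stands 30 N of push, no more.
- head_top (a point): Centre of the top face of the ratchet's steel head, on the bolt's axis, 94 mm up; the head is 45 mm across and 22 mm high, narrowing to 34 mm towards the neck.
- reverser_pivot (a point): On the reversing lever's upright pivot, on the handle's centre line, 27.4 mm from the bolt's axis towards the grip, 98 mm up. The lever's round hub here is 19 mm across, its top 102.5 mm up. The lever points from here back over the head.
- reverser (a joint): Reversing lever's angle (rad): 0 = at its stop on the tightening side, 1.0 = at its stop on the loosening side; grows clockwise from above. It springs over its middle (0.5) to either stop; 3 to 8 N at its pad throw it, and on a tooth crest it may rest up to 0.15 rad short until the handle moves. It stands 25 N of push, no more.
- reverser_tip (a point): Middle of the upright thumb pad at the lever's free end: 7 mm along the lever, 10 mm wide, its top 109 mm up, this point 102 mm up. It is 21.5 mm from the pivot, 0.5 rad (10 mm) to one side of the handle's centre line. Looking from the bolt along the handle to the grip, it starts right of the line (tightening); left of the line is loosening.
- spare_socket_a: Bystander: spare steel socket standing on the bench, 28 mm across, 36 mm high; origin under its centre.
- spare_socket_b: Bystander: smaller steel socket standing on the bench, 22 mm across, 32 mm high; origin under its centre.
- spanner: Bystander: 170 mm steel spanner lying flat on the bench; origin under its middle.
- screwdriver: Bystander: 200 mm black-handled screwdriver lying on the bench.
- multimeter: Bystander: black multimeter, 78 x 155 mm, 46 mm high, lying on its back.
- heatsink: Bystander: finned aluminium heatsink, 80 x 108 mm, 32 mm high.
- solder_reel: Bystander: reel of solder, 60 mm across, 46 mm high.
- mug: Bystander: white mug, 80 mm across, 92 mm high.

How it is judged:
On the way, in this order (a step that is already met when the one before it is completed fails the run):
1. the reversing lever is fully over on the loosening side (value of joint reverser above 0.8 rad), for 0.1 s.
2. the bolt is unscrewed up to its keeper ring (y of socket_mark in the frame of vise above -0.0917 m), for 0.1 s.
At the end, for the whole second after the job is handed in: The reversing lever rests on the loosening side (above 0.8 rad), the lock bolt is up against its keeper ring to within 0.1 rad (the socket's pin hole no more than 1.7 mm short of the line through the bolt's axis along the vise's own +x), and the handle is at rest (value of joint reverser above 0.8 rad and y of socket_mark in the frame of vise above -0.0917 m and velocity of joint ratchet between -0.1 and 0.1 rad/s); the robot touches nothing.
It fails at once if the bolt is turned (the pin hole shifted more than 2.5 mm) while the lever is not yet on the loosening side (value of joint reverser below 0.5 rad and distance of socket_mark from where it was at the start of the episode above 0.0025 m).
It fails at once if the ratchet is pushed with more than 30 N (contact force between any of the fingers, the arm and ratchet above 30 N).
It fails at once if the reversing lever is pushed with more than 25 N (contact force between any of the fingers, the arm and reverser above 25 N).
It fails at once if a bystander is moved more than 20 mm (distance of any of spare_socket_a, spare_socket_b, spanner, screwdriver, multimeter, heatsink, solder_reel, mug from where it was at the start of the episode above 0.02 m).
It also fails if it takes over 67 s, if anything falls off the work surface, if the arm or the gripper's body presses on something with over 40 N, if the wrist force passes 120 N, or if a joint passes its speed limit or range.

ROBOT

A 6-joint arm with a two-finger parallel gripper is mounted at the origin on the work surface. World frame = base frame: x ahead of the robot, y to its left, z up, the work surface at z = 0. Lengths are in m, angles in rad, forces in N, time in s.
With the tool pointing down it reaches from about 0.375 to 0.925 m from the base axis. Payload 5.7 kg.
Tool frame: the origin (TCP) lies midway between the tips of the shut fingers; the grasp point (between the pads) lies 19 mm behind it; z points along the fingers, y is the line along which they close (so a half turn about z gives the same grasp; the last joint's range is limited). The gripper opens to 88 mm and grips with 3 to 60 N. Pads are 20 mm wide; open, the fingers measure 115 mm over their backs; the gripper's body (75 mm by 178 mm) begins 61 mm behind the grasp point.
Start: joints at [1.012, 0.359, 1.51, -0, 1.272, -0.115], TCP at [0.258, 0.542, 0.223] pointing down, gripper open.
Joint ranges: [-2.97, 2.97], [-1.01, 2.36], [0.21, 2.38], [-0.96, 4.11], [0.2, 2.71], [-2.98, 2.98]. Speed limits (rad/s): [2.39, 2.39, 3.14, 3.14, 3.14, 3.14].

INTERFACE

Orientations are given as a unit quaternion [x, y, z, w].
In Python, from bench import move_ptp, servo_line, goto_joints, move_gripper, sleep, inverse_kinematics, capture, PlanningError, close_job, spot_in, silhouettes, current_clock, current_joint_pos, current_qvel, current_joint_torque, current_position, current_orientation, current_force, current_torque, current_finger_gap, current_grip_force gives the robot as it stands. Calls block until the motion is done:
- move_ptp(position, orientation): joint-space move of the TCP to a pose.
- servo_line(position, orientation=None, rate=0.15, contact_N=None): straight line of the TCP; orientation=None keeps the orientation; rate is the mean speed in m/s. With contact_N (N) it stops when the force on the tool has changed by that much, and returns True; else False.
- goto_joints(angles): joint-space move.
- move_gripper(opening): finger opening in m; the grip force is fixed at half the most; returns when the fingers have stopped.
- sleep(seconds).
- inverse_kinematics(position, orientation): joint angles nearest the present ones, or None.
- capture(name): name is "side" or "top" or "wrist"; returns a dict with "image" (420x560x3 uint8, blue, green, red), "range_z" (420x560 float32, m along the optical axis (not along the pixel's ray), 0 where there is no reading), "intrinsics" (3x3 intrinsics, pixels), "k1" (the pictures are not rectified: a ray, as slopes to the right and down, at radius r is drawn at 1 + k1 r^2 times it, then the intrinsics apply), "R" (3x3) and "t" (3): a world point X has camera coordinates R X + t. Camera axes: x right, y down, z forward; pixel columns grow to the right and rows downward; lengths in m; the calibration is good to about 2 mm. A picture is of the moment at which its call begins.
A pose or a line that the arm cannot do raises PlanningError and nothing moves.
- close_job(): hands the job in; it is judged then, once.
Trained networks look in the newest picture that a camera, given by its name, has taken for a name from the list of things; names that differ only in an ending like _2 or _b are one class to them, and where a whole thing is asked for, a point or a joint stands for the part that bears it (a point fixed in the world has none). Each returns a list of dicts, best first, with "conf" (0 to 1); they miss things now and then, are a little off and sometimes report something else, mostly with a low value. They report only what shows in the picture. A call takes as long as a camera call.
- spot_in(camera, query): "xy" ([column, row] in pixels, amid what is visible of it).
- silhouettes(camera, query): "region" (420x560 bool, what is visible of it) and "xy" ([column, row] in pixels, amid what is visible of it).
Readings, each from a call of its own:
- current_clock(): time.
- current_joint_pos(): joint angles.
- current_qvel(): joint speeds.
- current_joint_torque(): joint torques, N m.
- current_position(): TCP position.
- current_orientation(): TCP orientation.
- current_force(): force on the tool from outside, world axes, zero at the start.
- current_torque(): the same for the moment, N m.
- current_finger_gap(): finger opening in m.
- current_grip_force(): force on a finger pad.
Only numpy, scipy, OpenCV 4.12 (cv2) and the standard library are available. Lean on these libraries where they do the work, as an engineer would, in place of code of your own. Each camera call takes 0.05 s, during which the arm holds its last target. There are 200 camera calls.

## Working session

There is one attempt and no reset: what is moved stays moved. The work goes in short steps, each a Python script; the robot and the scene stay as the last script left them, time stands still between calls to the robot, and variables do not carry over. Pictures are saved under pics/ and viewed, at most 10 in all, crops included, and the job is handed in when it is done.

```bash
mkdir -p pics
cat > h.py <<'E'
import numpy as np, cv2
from bench import *
def pix2ray(c,uv):
    K=np.array(c["intrinsics"]);p=np.array([(uv[0]-K[0,2])/K[0,0],(uv[1]-K[1,2])/K[1,1]])
    s=p.copy()
    for _ in range(20): s=p/(1+c["k1"]*(s@s))
    return np.array([s[0],s[1],1.])
def at_z(c,uv,z):
    R=np.array(c["R"]);t=np.array(c["t"]);d=R.T@pix2ray(c,uv);o=-R.T@t
    return o+d*(z-o[2])/d[2]
def at_depth(c,uv):
    R=np.array(c["R"]);t=np.array(c["t"]);u,v=map(int,np.round(uv))
    return R.T@(pix2ray(c,uv)*float(c["range_z"][v,u])-t)
def proj(c,X):
    R=np.array(c["R"]);t=np.array(c["t"]);q=R@np.array(X)+t;s=q[:2]/q[2];s=s*(1+c["k1"]*(s@s));K=np.array(c["intrinsics"])
    return np.array([K[0,0]*s[0]+K[0,2],K[1,1]*s[1]+K[1,2]])
E
python3 - <<'E'
from h import *
for n in ["top","side"]:
    c=capture(n); cv2.imwrite(f"pics/{n}0.png",c["image"])
    print(n,(-np.array(c["R"]).T@np.array(c["t"])).round(3),c["range_z"].shape)
    for q,z in [("vise",0.1),("grip_middle",.0935),("head_top",.094),("reverser_pivot",.1025),("reverser_tip",.109),("lock_bolt_axis",.0835),("mug",.09),("multimeter",.046),("heatsink",.03),("solder_reel",.046),("screwdriver",.02),("spanner",.005),("spare_socket_a",.034)]:
        for d in spot_in(n,q)[:2]: print(q,round(d["conf"],2),np.round(d["xy"]),at_z(c,d["xy"],z).round(4)[:2],at_depth(c,d["xy"]).round(3))
print(current_clock(),current_orientation(),current_position(),current_force())
E
```

```text
top [ 0.428 -0.091  1.193] (420, 560)
vise 0.61 [152. 207.] [0.564  0.2237] [0.565 0.227 0.09 ]
grip_middle 0.72 [255. 156.] [ 0.6956 -0.0334] [ 0.707 -0.031  0.046]
grip_middle 0.67 [208. 208.] [0.5612 0.0846] [0.561 0.085 0.092]
head_top 0.97 [204. 212.] [0.5526 0.0928] [0.563 0.108 0.004]
head_top 0.58 [151. 210.] [0.5579 0.2285] [0.558 0.229 0.093]
reverser_pivot 0.88 [202. 209.] [0.5592 0.0967] [0.561 0.099 0.09 ]
lock_bolt_axis 0.84 [154. 206.] [0.5681 0.2238] [0.567 0.221 0.095]
lock_bolt_axis 0.51 [203. 208.] [0.5637 0.0993] [0.563 0.098 0.089]
mug 0.65 [417. 205.] [ 0.5689 -0.4463] [ 0.58  -0.473  0.006]
multimeter 0.75 [374. 170.] [ 0.6685 -0.3486] [ 0.668 -0.348  0.047]
heatsink 0.82 [369. 228.] [ 0.5137 -0.3343] [ 0.516 -0.34   0.004]
heatsink 0.15 [375. 171.] [ 0.6688 -0.3537] [ 0.666 -0.35   0.044]
solder_reel 0.63 [254. 156.] [ 0.708  -0.0274] [ 0.709 -0.027  0.042]
screwdriver 0.92 [335. 279.] [ 0.3802 -0.2406] [ 0.38  -0.24   0.025]
spanner 0.85 [292. 179.] [ 0.651  -0.1299] [ 0.651 -0.13   0.004]
spanner 0.25 [186. 205.] [0.5818 0.1573] [0.57  0.138 0.095]
spare_soc
[... 741 characters left out ...]
3 -0.367  0.047]
multimeter 0.61 [369. 300.] [ 0.6714 -0.3654] [ 0.672 -0.365  0.045]
multimeter 0.31 [257. 153.] [0.5862 0.2388] [0.57  0.159 0.095]
heatsink 0.82 [291. 315.] [ 0.517  -0.3459] [ 0.518 -0.342  0.025]
heatsink 0.23 [261. 172.] [0.5806 0.1567] [0.561 0.065 0.092]
solder_reel 0.62 [328. 204.] [ 0.7024 -0.0567] [ 0.703 -0.056  0.046]
screwdriver 0.61 [210. 301.] [ 0.3706 -0.2595] [ 0.371 -0.265  0.026]
spanner 0.72 [316. 241.] [ 0.6463 -0.1358] [ 0.645 -0.138  0.007]
spare_socket_a 0.63 [242. 240.] [ 0.4688 -0.1157] [ 0.469 -0.118  0.036]
1.4 [ 2.20100794e-01  9.75477134e-01 -4.43054521e-05 -1.27897845e-05] [0.25763103 0.54185483 0.22261774] [ 0.27057421  0.75251388 -0.27348323]
```

Run:
```python
import cv2,numpy as np
a=cv2.imread("pics/top0.png")[150:290,90:270];b=cv2.imread("pics/side0.png")[90:230,170:350]
m=np.hstack([cv2.resize(x,None,fx=2.2,fy=2.2,interpolation=cv2.INTER_CUBIC) for x in(a,b)])
cv2.imwrite("pics/crop0.png",m)
```

```text
(no output)
```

View pics/crop0.png

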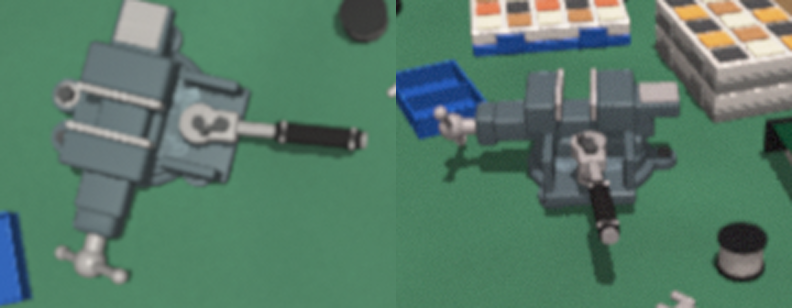

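```bash
cat >> h.py <<'E'
from scipy.spatial.transform import Rotation as Ro
def quat(a):
    y=np.array([np.cos(a),np.sin(a),0]);z=np.array([0,0,-1.]);return Ro.from_matrix(np.c_[np.cross(y,z),y,z]).as_quat()
E
python3 - <<'E'
from h import *
c=capture("top")
print(at_z(c,(183,207),.094),at_z(c,(235,211),.0935))
move_ptp([0.53,0.11,0.30],quat(-0.2))
print(current_clock(),current_joint_pos(),current_force())
c=capture("wrist");cv2.imwrite("pics/w0.png",c["image"]);np.save("pics/w0.npy",c,allow_pickle=True)
print((-np.array(c["R"]).T@np.array(c["t"])).round(3),c["R"])
for q,z in [("grip_middle",.0935),("head_top",.094),("reverser_pivot",.1025),("reverser_tip",.109),("socket_mark",.058),("vise",.1)]:
    for d in spot_in("wrist",q)[:2]: print(q,round(d["conf"],2),np.round(d["xy"]),at_z(c,d["xy"],z).round(4)[:2],at_depth(c,d["xy"]).round(3))
print(current_clock())
E
```

```text
[0.56492637 0.14745282 0.094     ] [0.5543771  0.01605537 0.0935    ]
3.325 [7.83714568e-02 2.11129697e-01 1.52704542e+00 3.79197770e-04
 1.40377729e+00 2.76847271e-01] [ 0.22985335  0.10920123 -0.26667415]
[0.545 0.186 0.463] [[ 9.80056380e-01 -1.98717645e-01 -8.88145324e-04]
 [-1.90717450e-01 -9.41836922e-01  2.76712968e-01]
 [-5.58242374e-02 -2.71024926e-01 -9.60952207e-01]]
grip_middle 0.97 [314. 173.] [0.5673 0.114 ] [0.567 0.113 0.09 ]
head_top 0.77 [317. 177.] [0.5702 0.1091] [0.571 0.108 0.088]
reverser_pivot 0.77 [313. 174.] [0.5655 0.1144] [0.566 0.112 0.091]
reverser_tip 0.72 [307. 157.] [0.562  0.1355] [0.562 0.134 0.102]
vise 0.78 [307.  62.] [0.5809 0.2315] [0.582 0.233 0.091]
3.675
```

View pics/w0.png

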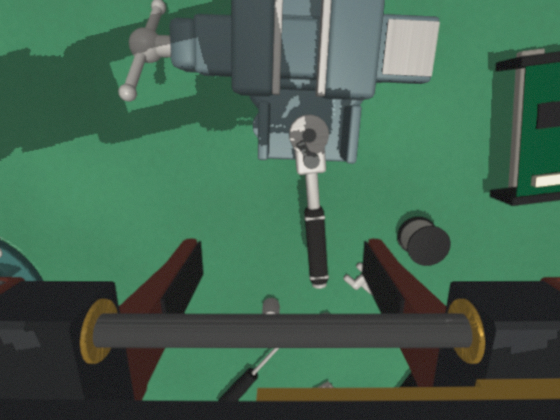

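Run:
```python
import cv2
a=cv2.imread("pics/w0.png")[95:195,245:375]
cv2.imwrite("pics/w0c.png",cv2.resize(a,None,fx=6,fy=6,interpolation=cv2.INTER_CUBIC))
from h import *
c=np.load("pics/w0.npy",allow_pickle=True).item()
print(at_z(c,(315,208),.0935),at_z(c,(318.5,280),.0935),at_z(c,(311,134),.094))
```

```text
[0.56175262 0.07211691 0.0935    ] [ 0.54979016 -0.02303603  0.0935    ] [0.57211809 0.15804855 0.094     ]
```

View pics/w0c.png

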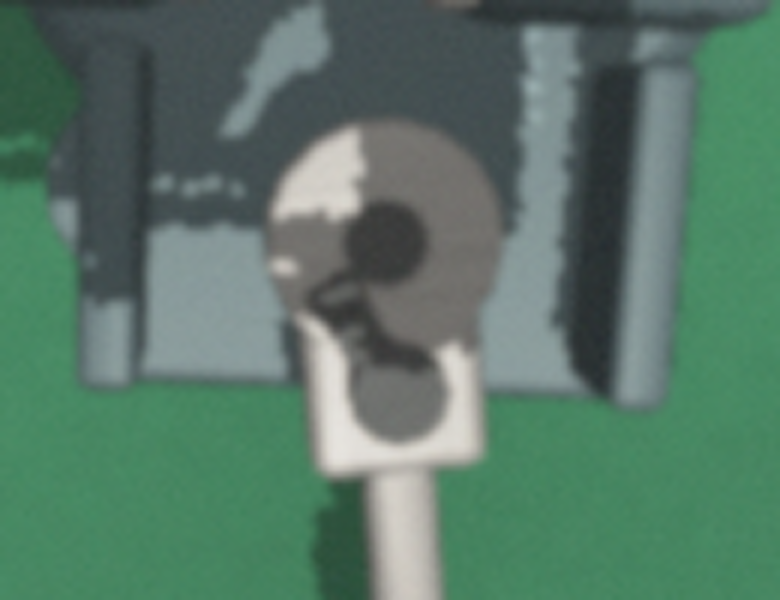

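Run:
```python
from h import *
c=np.load("pics/w0.npy",allow_pickle=True).item()
f=lambda x,y,z:at_z(c,(245+(x-2.5)/6,95+(y-2.5)/6),z)
H=f(385,242,.094);B=f(398,395,.1025);P=f(335,295,.109)
W=[f(112,60,.086),f(105,385,.086),f(665,70,.086),f(640,400,.086)]
for n,v in zip(["H","B","P"]+["w"]*4,[H,B,P]+W): print(n,v.round(4))
for d in [B-H,W[1]-W[0],W[3]-W[2],P-B]: print(np.hypot(*d[:2]),np.degrees(np.arctan2(d[1],d[0])))
```

```text
H [0.5695 0.1576 0.094 ]
B [0.5664 0.1303 0.1025]
P [0.558  0.1513 0.109 ]
w [0.5262 0.1996 0.086 ]
w [0.5119 0.141  0.086 ]
w [0.6266 0.1775 0.086 ]
w [0.6133 0.1175 0.086 ]
0.02741284931776813 -96.52159751231203
0.06036461381462606 -103.65611548976325
0.06149424827049102 -102.48628225593258
0.02259243667060889 111.66522903775773
```

```bash
cat >> h.py <<'E'
AX=np.array([.570,.1575]); YAW=np.radians(-13.1)
def ang(th): return YAW-np.pi/2+th          # world direction of handle
def pt(th,s,r,z):                            # s along the handle, r to its right
    u=np.array([np.cos(ang(th)),np.sin(ang(th))]);return np.r_[AX+s*u+r*np.array([u[1],-u[0]]),z]
E
python3 - <<'E'
from h import *
th=.11;q=quat(ang(th)+np.pi/2)
move_gripper(0)
move_ptp(pt(th,.004,.038,.15),q)
servo_line(pt(th,.004,.038,.1005),rate=.1)
f0=np.array(current_force());print(current_clock(),f0)
hit=servo_line(pt(th,.004,.010,.1005),rate=.03,contact_N=2.)
p=np.array(current_position());r0=.038-np.hypot(*(p-pt(th,.004,.038,.1005))[:2])
print("hit",hit,r0,np.array(current_force())-f0)
if hit:
    for d in (.005,.009,.0125,.0145):
        h=servo_line(pt(th,.004,r0-d,.1005),rate=.03,contact_N=12)
        print(d,h,(np.array(current_force())-f0).round(2))
    servo_line(pt(th,.004,r0-.010,.1005),rate=.05)
    servo_line(pt(th,.004,r0-.010,.17),rate=.15)
    move_ptp([0.53,0.11,0.30],quat(-0.2))
    c=capture("wrist");cv2.imwrite("pics/w1.png",c["image"][85:205,235:395].repeat(4,0).repeat(4,1));np.save("pics/w1.npy",c,allow_pickle=True)
print(current_clock())
E
```

```text
6.3333 [ 0.41403846 -0.9781241   0.54262978]
hit True 0.02569468954253964 [-0.43031278  1.04285357 -0.77809192]
0.005 True [-1.64  0.6   0.89]
0.009 True [-0.41  0.52 -0.34]
0.0125 True [-0.46  0.83  0.44]
0.0145 True [-0.96  1.28  2.02]
9.6333
```

View pics/w1.png

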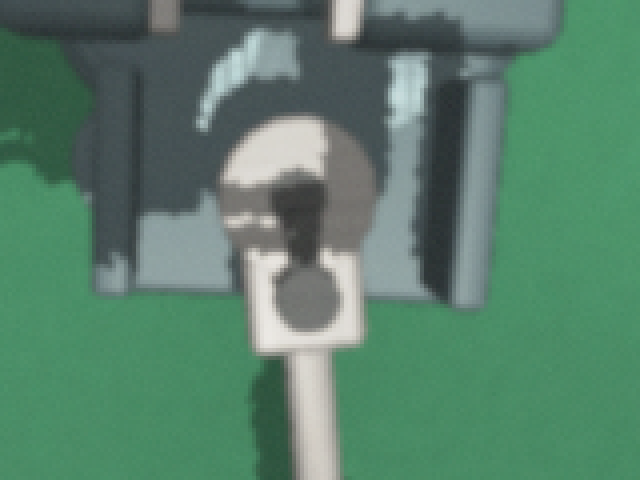

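Run:
```python
from h import *
F=[]
for i in range(20): F.append(current_force()); sleep(.02)
print(np.std(F,0),np.mean(F,0))
```

```text
[0.42347375 0.42161999 0.4658097 ] [0.02508732 0.24269058 0.06800711]
```

Run:
```python
from h import *
th=.11;q=quat(ang(th)+np.pi/2)
move_ptp(pt(th,.004,.027,.15),q)
servo_line(pt(th,.004,.027,.1005),rate=.1)
sleep(.2);f0=np.mean([current_force() for _ in range(5)],0)
S=pt(th,.004,0,0)[:2];rv=(pt(th,.004,1,0)[:2]-S)
for r in np.arange(.024,.0069,-.002):
    h=servo_line(pt(th,.004,r,.1005),rate=.03,contact_N=14)
    f=np.array(current_force())-f0;p=np.array(current_position())
    print(round(r,4),h,((p[:2]-S)@rv).round(4),f.round(1),round(current_clock(),2))
    if np.abs(f).max()>13: break
c=capture("wrist");cv2.imwrite("pics/w2.png",c["image"][:,:])
```

```text
0.024 False 0.0235 [ 0.7 -1.2 -0.2] 11.73
0.022 False 0.0219 [-1.3 -1.1  0.2] 11.98
0.02 False 0.0198 [ 0.1 -1.   0.3] 12.23
0.018 False 0.0178 [-0.3 -1.3  0.2] 12.48
0.016 False 0.0158 [ 0.1 -0.7 -1.1] 12.73
0.014 False 0.0138 [-0.7 -0.7 -0.1] 12.98
0.012 False 0.0117 [-0.5 -0.4  0.7] 13.23
0.01 False 0.0097 [ 0.5 -1.4  0.3] 13.48
0.008 False 0.0078 [-1.  -0.7  0. ] 13.73
```

Run:
```python
from h import *
th=.11
S=pt(th,.004,0,0)[:2];rv=(pt(th,.004,1,0)[:2]-S)
f0=np.mean([current_force() for _ in range(5)],0)
for r in np.arange(.006,-.0061,-.002):
    h=servo_line(pt(th,.004,r,.1005),rate=.03,contact_N=14)
    f=np.array(current_force())-f0;p=np.array(current_position())
    print(round(r,4),h,((p[:2]-S)@rv).round(4),p[2].round(4),f.round(1),round(current_clock(),2))
    if h or np.abs(f).max()>11: break
p=np.array(current_position())
c=capture("side");cv2.imwrite("pics/s2.png",cv2.resize(c["image"][100:220,200:340],None,fx=5,fy=5,interpolation=cv2.INTER_CUBIC))
```

```text
0.006 False 0.0058 0.1005 [-0.1  0.  -0.9] 14.03
0.004 False 0.005 0.1003 [-4.1  0.2  3. ] 14.28
0.002 False 0.0047 0.1002 [-8.   2.3  5.8] 14.53
0.0 False 0.0045 0.0999 [-10.9   3.2   8.1] 14.78
-0.002 False 0.0041 0.0998 [-15.8   4.4  10.9] 15.03
```

View pics/s2.png

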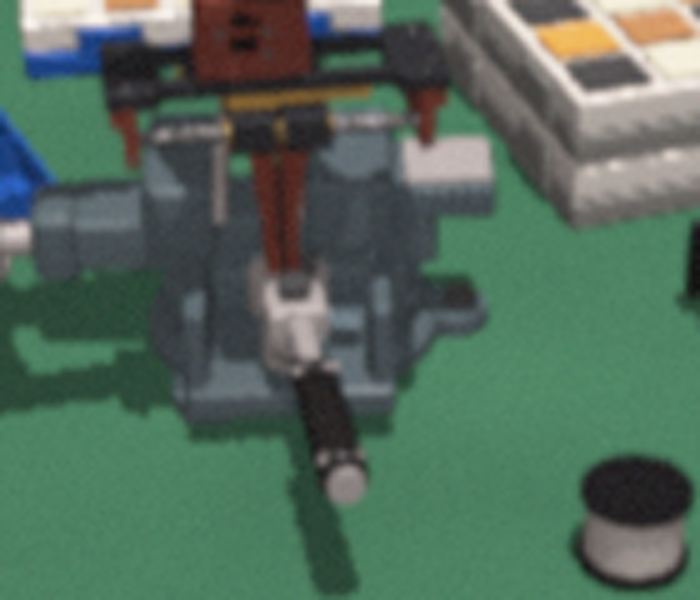

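Run:
```python
from h import *
th=.11
servo_line(pt(th,.004,.012,.1005),rate=.08)
servo_line(pt(th,.004,.012,.15),rate=.15)
move_ptp([0.548,0.07,0.22],quat(-0.2))
c=capture("wrist");np.save("pics/w3.npy",c,allow_pickle=True)
print(current_clock(),(-np.array(c["R"]).T@np.array(c["t"])).round(3))
uv=proj(c,[*AX,.094]);print(uv)
x,y=map(int,uv);im=c["image"][max(0,y-60):y+90,max(0,x-75):x+75]
d=c["range_z"];v,u=np.mgrid[max(0,y-60):y+90,max(0,x-75):x+75]
Z=np.array([[at_depth(c,(b,a))[2] for a,b in zip(r1,r2)] for r1,r2 in zip(v,u)])
dm=np.uint8(np.clip((Z-.08)/.035*255,0,255));dm=cv2.applyColorMap(dm,cv2.COLORMAP_JET)
cv2.imwrite("pics/w3.png",cv2.resize(np.hstack([im,dm]),None,fx=2.6,fy=2.6,interpolation=cv2.INTER_NEAREST))
m=Z>.105;P=np.array([at_depth(c,(u[i],v[i])) for i in zip(*np.nonzero(m&(Z<.115)))])
w=np.array([np.cos(ang(th)),np.sin(ang(th))]);
print(len(P));
if len(P): q=P[:,:2]-AX; print("s",np.median(q@w),"r",np.median(q@np.array([w[1],-w[0]])),P.mean(0))
```

```text
16.4583 [0.563 0.146 0.382]
[287.29209968  97.12896115]
396
s -0.03605625263355787 r -0.012654214745558535 [0.58188472 0.18281531 0.10974645]
```

View pics/w3.png

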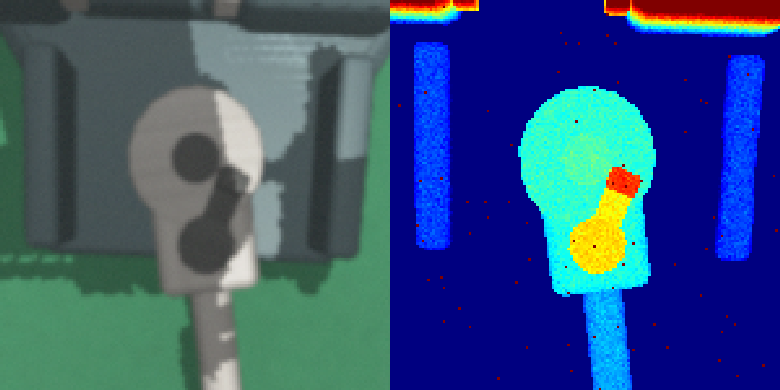

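```bash
cat >> h.py <<'E'
Z=.070;RG=.140;SL=.057
def state():
    p=np.array(current_position())[:2]-AX;a=np.arctan2(p[1],p[0]);th=(a-ang(0)+np.pi)%(2*np.pi)-np.pi
    return th,np.array([-np.sin(a),np.cos(a)])
def ft(f0):
    th,t=state();F=np.mean([current_force() for _ in range(6)],0)-f0;return th,F[:2]@t
def swing_to(tcmd,end,f0,step=.09,rate=.07,stopF=11.):
    """loosening swing of the TCP angle; returns (cmd, True if firm)"""
    while tcmd<end-1e-3:
        tcmd=min(tcmd+step,end)
        hit=servo_line(pt(tcmd,RG,0,Z),quat(ang(tcmd)+np.pi/2),rate=rate,contact_N=13)
        th,f=ft(f0)
        if hit or -f>8:
            if hit: tcmd=max(th,tcmd-step)+.0
            sleep(.12);th,f=ft(f0)
        print(f"cmd {tcmd:.3f} th {th:.3f} F {f:.1f} {'hit' if hit else ''} t {current_clock():.2f}")
        if -f>stopF: return tcmd,True
    return tcmd,False
def back_to(tcmd,end,f0):
    while tcmd>end+1e-3:
        tcmd=max(tcmd-.2,end)
        hit=servo_line(pt(tcmd,RG,0,Z),quat(ang(tcmd)+np.pi/2),rate=.15,contact_N=13)
        th,f=ft(f0)
        if hit or f>8: print("back hit",tcmd,th,f); return tcmd
    print(f"back th {th:.3f} F {f:.1f} t {current_clock():.2f}");return tcmd
E
python3 - <<'E'
from h import *
th=.11;q=quat(ang(th)+np.pi/2)
move_gripper(.040)
move_ptp(pt(th,RG,0,.13),q)
sleep(.2);f0=np.mean([current_force() for _ in range(8)],0);np.save("f0.npy",f0)
h=servo_line(pt(th,RG,0,Z),rate=.1,contact_N=8)
print("down",h,current_position(),current_finger_gap(),current_clock())
if not h:
    t,firm=swing_to(th,.42,f0)
    print(t,firm)
E
```

```text
down False [0.55383696 0.01850634 0.07035579] 0.040148514102016086 18.6833
cmd 0.200 th 0.204 F -0.5  t 19.02
cmd 0.290 th 0.289 F 0.5  t 19.35
cmd 0.380 th 0.378 F 0.3  t 19.68
cmd 0.420 th 0.418 F 0.1  t 19.93
0.42 False
```

Run:
```python
from h import *
f0=np.load("f0.npy")
t,firm=swing_to(.42,.82,f0)
c=capture("wrist");cv2.imwrite("pics/w4.png",c["image"])
print(t,firm,current_joint_pos())
```

```text
cmd 0.510 th 0.491 F -4.8  t 20.27
cmd 0.600 th 0.577 F -5.8  t 20.60
cmd 0.690 th 0.667 F -5.2  t 20.93
cmd 0.780 th 0.758 F -5.9  t 21.27
cmd 0.820 th 0.796 F -5.4  t 21.52
0.82 False [-0.04324582  0.58420744  1.54750994 -0.00161648  1.01622841 -0.63230546]
```

View pics/w4.png

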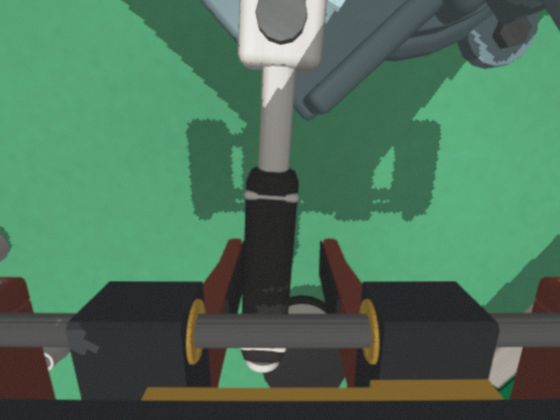

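Run:
```python
from h import *
f0=np.load("f0.npy")
t=back_to(.82,-.82,f0)
if t<-.8:
    t,firm=swing_to(t,.85,f0,step=.1,rate=.1)
    print(t,firm)
```

```text
back th -0.813 F 0.4 t 24.62
cmd -0.720 th -0.715 F 0.9  t 24.91
cmd -0.620 th -0.620 F -0.4  t 25.20
cmd -0.520 th -0.528 F -1.5  t 25.49
cmd -0.420 th -0.439 F -4.4  t 25.78
cmd -0.320 th -0.344 F -5.9  t 26.07
cmd -0.220 th -0.247 F -4.0  t 26.37
cmd -0.120 th -0.149 F -6.3  t 26.66
cmd -0.020 th -0.050 F -5.2  t 26.95
cmd 0.080 th 0.049 F -7.3  t 27.24
cmd 0.180 th 0.150 F -5.6  t 27.53
cmd 0.280 th 0.251 F -5.5  t 27.82
cmd 0.380 th 0.352 F -5.6  t 28.12
cmd 0.480 th 0.454 F -6.4  t 28.41
cmd 0.580 th 0.556 F -6.0  t 28.70
cmd 0.680 th 0.658 F -5.8  t 28.99
cmd 0.780 th 0.759 F -6.7  t 29.28
cmd 0.850 th 0.830 F -5.8  t 29.53
0.85 False
```

Run:
```python
from h import *
f0=np.load("f0.npy")
t=back_to(.85,-.5,f0)
if t<-.49:
    t,firm=swing_to(t,.8,f0,step=.045,rate=.045,stopF=10.5)
    print(t,firm)
```

```text
back th -0.493 F 1.2 t 31.93
cmd -0.455 th -0.445 F -0.1  t 32.23
cmd -0.410 th -0.408 F 0.4  t 32.52
cmd -0.365 th -0.367 F -0.7  t 32.81
cmd -0.320 th -0.327 F -2.4  t 33.10
cmd -0.275 th -0.287 F -5.6  t 33.39
cmd -0.230 th -0.247 F -5.8  t 33.68
cmd -0.185 th -0.204 F -7.1  t 33.98
cmd -0.140 th -0.161 F -6.1  t 34.27
cmd -0.095 th -0.117 F -6.3  t 34.56
cmd -0.050 th -0.072 F -6.1  t 34.85
cmd -0.005 th -0.028 F -7.8  t 35.14
cmd 0.040 th 0.009 F -8.5  t 35.55
cmd 0.085 th 0.045 F -10.5  t 35.96
0.08499999999999987 True
```

Run:
```python
from h import *
f0=np.load("f0.npy");t=.085
for i in range(6):
    t+=.018
    h=servo_line(pt(t,RG,0,Z),quat(ang(t)+np.pi/2),rate=.02,contact_N=8)
    sleep(.15);th,f=ft(f0);print(f"{t:.3f} {th:.3f} F {f:.1f} {h} {current_clock():.2f}")
    if -f>14: break
```

```text
0.103 0.058 F -12.4 False 36.38
0.121 0.072 F -12.9 False 36.81
0.139 0.087 F -13.9 False 37.23
0.157 0.102 F -15.9 False 37.66
```

Run:
```python
from h import *
f0=np.load("f0.npy")
for t in (.09,.05,.04):
    servo_line(pt(t,RG,0,Z),quat(ang(t)+np.pi/2),rate=.03);sleep(.1);print(ft(f0),current_clock())
servo_line(pt(t,RG,0,.16),rate=.12)
move_ptp([0.548,0.07,0.24],quat(-0.2))
c=capture("wrist")
uv=proj(c,[*AX,.094]);x,y=map(int,uv)
cv2.imwrite("pics/w5.png",cv2.resize(c["image"][max(0,y-70):y+110,x-100:x+100],None,fx=3,fy=3))
print(current_clock(),ft(f0))
```

```text
(np.float64(0.04453416518865261), np.float64(-12.091174596092547)) 38.225
(np.float64(0.010401739541997301), np.float64(-11.468544172532434)) 38.6583
(np.float64(0.004651339170936186), np.float64(-10.114606973271423)) 39.0083
40.425 (np.float64(-0.025944585229011885), np.float64(-0.6536664707686821))
```

View pics/w5.png

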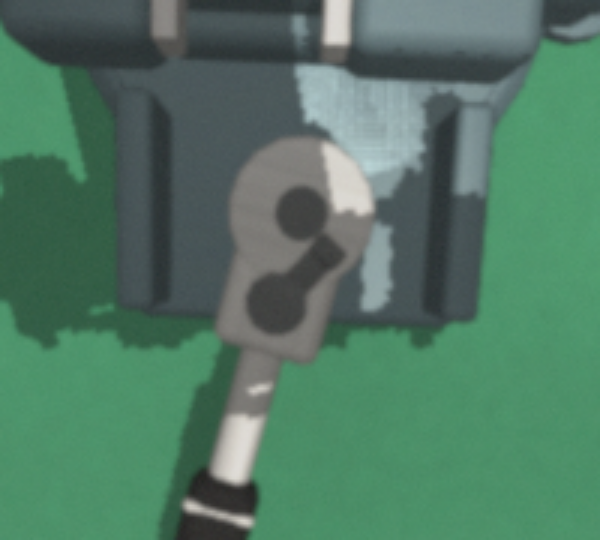

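Run:
```python
from h import *
f0=np.load("f0.npy");th=-.245
move_gripper(.05)
move_ptp(pt(th,RG,0,.13),quat(ang(th)+np.pi/2))
h=servo_line(pt(th,RG,0,Z),rate=.1,contact_N=8)
print("down",h,current_clock())
if not h: print(swing_to(th,.4,f0,step=.05,rate=.06,stopF=11))
```

```text
down False 42.1333
cmd -0.195 th -0.189 F -0.2  t 42.40
cmd -0.145 th -0.144 F 0.3  t 42.67
cmd -0.095 th -0.095 F 0.7  t 42.93
cmd -0.045 th -0.045 F -0.1  t 43.20
cmd 0.005 th 0.005 F 0.6  t 43.47
cmd 0.055 th 0.048 F -1.7  t 43.73
cmd 0.105 th 0.077 F -7.5  t 44.00
cmd 0.155 th 0.102 F -14.1  t 44.38
(0.155, True)
```

Run:
```python
from h import *
f0=np.load("f0.npy")
for t in np.arange(.135,.02,-.02):
    servo_line(pt(t,RG,0,Z),quat(ang(t)+np.pi/2),rate=.03);th,f=ft(f0);print(f"{t:.3f} {th:.3f} {f:.1f}")
sleep(.2);print(ft(f0),current_clock())
t=.02
servo_line(pt(t,RG,0,.16),quat(ang(t)+np.pi/2),rate=.15)
move_ptp([0.548,0.07,0.24],quat(-0.2));sleep(.3)
c=capture("wrist");x,y=map(int,proj(c,[*AX,.094]))
cv2.imwrite("pics/w6.png",cv2.resize(c["image"][max(0,y-70):y+110,x-100:x+100],None,fx=3,fy=3))
print(current_clock())
```

```text
0.135 0.087 -12.5
0.115 0.076 -10.3
0.095 0.065 -6.6
0.075 0.056 -5.6
0.055 0.047 -4.4
0.035 0.038 -2.4
(np.float64(0.037836442588613295), np.float64(-1.8604539694544124)) 46.0833
47.65
```

View pics/w6.png

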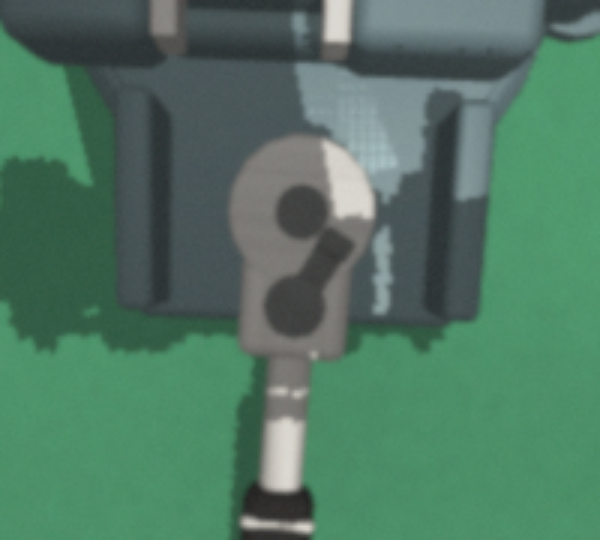

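```bash
python3 -c "
from bench import *
print(close_job(),current_clock())"
```

```text
the job is handed in; nothing more can be done
the job is handed in; nothing more can be done
```

The reversing lever is fully over on the loosening side, the bolt is unscrewed against its keeper ring (a second push climbed to 14 N with no give), and I handed the job in at about 48 s with the arm clear; the judge's verdict was not shown.

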